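# Hang the matching profile template on the rotary stand

### The arm

A 6-joint arm with a two-finger parallel gripper is mounted at the origin on the work surface. World frame = base frame: x ahead of the robot, y to its left, z up, the work surface at z = 0. Lengths are in m, angles in rad, forces in N, time in s.
With the tool pointing down it reaches from about 0.35 to 0.775 m from the base axis. Payload 5.5 kg.
Tool frame: the origin (TCP) lies between the finger pads; the fingertips stand 19 mm ahead of it and the grasp point (between the pads) is the TCP; z points along the fingers, x is the direction in which the jaws open and shut, and the axes are right-handed (so a half turn about z gives the same grasp; the last joint's range is limited). The gripper opens to 85 mm and grips with 20 to 120 N. Pads are 22 mm wide; open, the fingers measure 114 mm over their backs; the gripper's body (76 mm by 85 mm) begins 54 mm behind the grasp point. The pads swing forward as they close: fully open they stand 13 mm farther back than shut.
Start: joints at [-1.305, 0.313, 0.046, 1.304, 0, 1.431], TCP at [0.227, -0.528, 0.25] pointing down, gripper open.
Joint ranges: [-2.76, 2.76], [-0.86, 1.69], [-1.03, 1.26], [-2.2, 2.34], [-1.47, 1.5], [-3.14, 3.14]. Speed limits (rad/s): [2.57, 2.57, 3.14, 3.14, 3.14, 3.14].

### API

Orientations are given as a unit quaternion [w, x, y, z].
In Python, from workcell import env gives the robot as it stands. The module is installed in compiled form; this text tells all that it offers.
- The arm moves only by the tool carry_out, never from a script. Its argument "steps" is a list of rows, each a list of 7 numbers: the gripper command: -1 is shut, 1 is fully open, values between are in proportion, then the shift along the tool's x, y, z in m, then the turn, a rotation vector about the tool's x, y, z in rad. A call has 1 to 20 rows; each row shifts and turns the commanded pose from where the row before left it, along the tool's axes as they then stand; what a row does not reach is not made up. A row lasts 1/8 s, in which the tool goes at most 62.5 mm and 10.7 degrees, less where a joint would pass 70% of its speed; a pose out of reach is approached as far as the arm can. A call with a gripper value outside its range is refused whole. The fingers move at their own pace and stop on an object; "grip_force" is the grip in N (left out, the last holds). Time passes only in rows, so rows that do not move let the fingers close. It gives the time, the measured TCP pose, the force and the opening at its end, in the units of the state.
- env.get_state(): the state, without advancing time (a new reading comes with each control period).
- env.read_camera(name): name is "scene" or "top" or "wrist"; returns a dict with "color" (420x560x3 uint8, red, green, blue), "K" (3x3 intrinsics, pixels), "R" (3x3) and "t" (3): a world point X has camera coordinates R X + t. Camera axes: x right, y down, z forward; pixel columns grow to the right and rows downward; lengths in m; the calibration is good to about 2 mm. A picture is of the moment at which its call begins. There is no depth.
- env.hand_in(): hands the job in, once; it reports no verdict.
The state is a dict: "clock": time; "joint_pos": joint angles; "qvel": joint speeds; "tau": joint torques, N m; "tcp_pos": TCP position; "orientation": TCP orientation; "wrist_force": force on the tool from outside, world axes, zero at the start; "ft_torque": the same for the moment, N m; "finger_gap": finger opening in m.
Only numpy, scipy, OpenCV 4.12 (cv2) and the standard library are available. Lean on these libraries where they do the work, as an engineer would, in place of code of your own. Each camera call takes 0.05 s, during which the arm holds its last target. There are 200 camera calls.

### The job

First turn the rotary stand until its empty peg points out over the tongue of its base. Then take from the wooden rack the plywood template whose cut-out has the same shape as the steel sample lying on the cork mat, and hang it by its hole on that empty peg so that it hangs freely there, the peg still over the tongue. Leave the other templates and everything else on the bench where they are.

Things in the scene. Friction and masses are not known exactly. Their poses are not given: they have to be found in the camera images.
- template_a: loose plywood template, 10 mm thick, 150 mm long, 70 mm wide (49 mm in its upper 69 mm), 0.12 kg. The cut in its lower edge, 45 mm wide, is a round-topped arch, 34 mm deep. Origin: middle of the lower edge; z runs up to the tab, y along the width, x is the plate's normal. A square 24 mm hang hole is centred 93 mm above the origin; the solid tab over it is 45 mm long, to be gripped across its 10 mm.
- template_b: as template_a in all sizes and axes, but the cut in its lower edge is a pointed V, 42 mm deep.
- template_c: as template_a in all sizes and axes, but the cut in its lower edge is a square-cornered slot, 34 mm deep.
- sample_a: thin steel sample plate lying flat, fixed, same outline as template_a. Origin: centre of the outline. One of the three samples, drawn anew each time, lies on the job mat: that is the wanted shape. The two others lie on a grey mat between robot and rack.
- sample_b: thin steel sample plate lying flat, fixed, same outline as template_b. Origin: centre of the outline. One of the three samples, drawn anew each time, lies on the job mat: that is the wanted shape. The two others lie on a grey mat between robot and rack.
- sample_c: thin steel sample plate lying flat, fixed, same outline as template_c. Origin: centre of the outline. One of the three samples, drawn anew each time, lies on the job mat: that is the wanted shape. The two others lie on a grey mat between robot and rack.
- job_mat: cork mat, 200 x 110 x 3 mm, fixed, with one sample plate on it, left of the rack and farther from the robot. Origin: centre of the underside.
- rack: fixed wooden rack, 360 mm wide along its y. The three templates, in any order 115 mm apart, stand in it on a ledge, leaning 0.52 rad from upright, tops towards the robot, faces up and away from it; the board behind covers only their lower 78 mm. Template origins: 30 mm up and 30 mm in +x of the rack's origin, which is its middle on the table.
- stand: rotary hanging stand: fixed steel base disc of radius 85 mm, 15 mm high, post and carousel with four steel pegs at right angles: three bear things (up to 100 mm from the axis, 12 mm above their peg's centre line), one is empty. Origin: centre of the underside, on the upright turning axis. Its -x axis is the loading side, roughly towards the robot.
- axis (a point): point on the turning axis, on the base disc, 15 mm above the table. Above it is the carousel's flat top plate, radius 55 mm. Its height was set by hand and is NOT reported: its top face lies anywhere from 150 to 198 mm above the table. Feel for it (press lightly on the plate) or see it. It is clamped and holds against 60 N.
- tongue (a point): outer end, on top, of the base's flat tongue (20 mm wide, 12 mm high), 145 mm from the axis along the stand's -x. The empty peg goes over it. Peg: 10 mm thick, 14 mm end ball; its centre line starts 20 mm from the turning axis, 15 mm below the plate's top face, and rises outwards at 0.35 rad to its end 115 mm from the axis, 19.7 mm above that face.
- carousel (a joint): turn of the carousel, rad, anticlockwise from above, -0.4 to 6.7. At 0 and at 6.283 the empty peg is right over the tongue. It stays where left; takes about 0.1 N m. To turn it, a black crank pin, 16 mm thick, 55 mm tall, stands on the plate 42 mm from the axis, exactly opposite to the empty peg.
- mug: white mug, 80 mm wide, 85 mm tall; a bystander, leave it alone. Origin: middle of its underside.
- bowl: white bowl, 130 mm wide, 50 mm tall; a bystander, leave it alone. Origin: middle of its underside.
- jar: glass jar, 70 mm wide, 90 mm tall; a bystander, leave it alone. Origin: middle of its underside.
- brush: flat brush lying down; a bystander, leave it alone. Origin: in its middle, on its underside.
- rolling_pin: wooden roller standing on end, 44 mm thick, 150 mm tall; a bystander, leave it alone. Origin: middle of its underside.
- vase: white vase, 96 mm wide, 140 mm tall; a bystander, leave it alone. Origin: middle of its underside.
- spatula: spatula lying down; a bystander, leave it alone. Origin: in its middle, on its underside.
Not all that is in view belongs to the job. What is shaped like the template_b but turquoise is not meant.

How it is judged:
On the way, in this order (a step that is already met when the one before it is completed fails the run):
1. the empty peg is over the tongue (within 0.2 rad) ((value of joint carousel between -0.2 and 0.2 rad or value of joint carousel between 6.083 and 6.483 rad)), for 0.2 s.
2. the template that matches the sample is lifted from the rack, the peg still over the tongue ((value of joint carousel between -0.35 and 0.35 rad or value of joint carousel between 5.933 and 6.633 rad) and ((horizontal distance between sample_a and job_mat below 0.06 m and distance of template_a from where it was at the start of the episode above 0.08 m) or (horizontal distance between sample_b and job_mat below 0.06 m and distance of template_b from where it was at the start of the episode above 0.08 m) or (horizontal distance between sample_c and job_mat below 0.06 m and distance of template_c from where it was at the start of the episode above 0.08 m))), for 0.1 s.
At the end, for the whole second after the job is handed in: The sample's template hangs at rest from the stand alone (over 0.2 N; under 0.03 m/s, 0.3 rad/s), within 0.35 rad of upright, lower edge 40-140 mm up, 30-150 mm out on the tongue's side, within 50 mm of the tongue's line, the peg within 0.35 rad of the tongue ((value of joint carousel between -0.35 and 0.35 rad or value of joint carousel between 5.933 and 6.633 rad) and ((horizontal distance between sample_a and job_mat below 0.06 m and x of template_a in the frame of stand between -0.15 and -0.03 m and y of template_a in the frame of stand between -0.05 and 0.05 m and z of template_a in the frame of stand between 0.04 and 0.14 m and angle between template_a's own z axis and vertical below 0.35 rad and contact force between template_a and stand above 0.2 N and linear speed of template_a below 0.03 m/s and angular speed of template_a below 0.3 rad/s) or (horizontal distance between sample_b and job_mat below 0.06 m and x of template_b in the frame of stand between -0.15 and -0.03 m and y of template_b in the frame of stand between -0.05 and 0.05 m and z of template_b in the frame of stand between 0.04 and 0.14 m and angle between template_b's own z axis and vertical below 0.35 rad and contact force between template_b and stand above 0.2 N and linear speed of template_b below 0.03 m/s and angular speed of template_b below 0.3 rad/s) or (horizontal distance between sample_c and job_mat below 0.06 m and x of template_c in the frame of stand between -0.15 and -0.03 m and y of template_c in the frame of stand between -0.05 and 0.05 m and z of template_c in the frame of stand between 0.04 and 0.14 m and angle between template_c's own z axis and vertical below 0.35 rad and contact force between template_c and stand above 0.2 N and linear speed of template_c below 0.03 m/s and angular speed of template_c below 0.3 rad/s))); the robot touches nothing.
It fails at once if a bystander is shoved by more than 40 mm (distance of any of mug, bowl, jar, brush, rolling_pin, vase, spatula from where it was at the start of the episode above 0.04 m).
It fails at once if a template that does not match is taken or knocked out of the rack ((not (horizontal distance between sample_a and job_mat below 0.06 m) and distance of template_a from where it was at the start of the episode above 0.04 m) or (not (horizontal distance between sample_b and job_mat below 0.06 m) and distance of template_b from where it was at the start of the episode above 0.04 m) or (not (horizontal distance between sample_c and job_mat below 0.06 m) and distance of template_c from where it was at the start of the episode above 0.04 m)).
It also fails if it takes over 72 s, if anything falls off the work surface, if the arm or the gripper's body presses on something with over 40 N, if the wrist force passes 120 N, or if a joint passes its speed limit or range.

## Working session

There is one attempt and no reset: what is moved stays moved. The work goes in short steps, Python scripts to look and compute and a tool call to move; the robot and the scene stay as the last step left them, time stands still between calls to the robot, and variables do not carry over. Pictures are saved under pics/ and viewed, about 8 in all and at most 12, crops included, and the job is handed in when it is done.

Besides the shell and the picture viewer there is one more tool, called after ">>>" as name(argument=value, ...) on one line, values as JSON. carry_out: Moves the arm, as the interface text tells. Its arguments: {"type":"object","properties":{"steps":{"type":"array","items":{"type":"array","items":{"type":"number"}}},"grip_force":{"type":"number"}},"required":["steps"]}

```bash
mkdir -p pics; cat > h.py <<'E'
import numpy as np, cv2
from workcell import env
from scipy.spatial.transform import Rotation as Rn
def cam(n,save=None):
    c=env.read_camera(n)
    if save: cv2.imwrite('pics/'+save,c['color'][:,:,::-1])
    return c
def ray(c,u,v):
    d=c['R'].T@np.linalg.inv(c['K'])@np.array([u,v,1.]); return -c['R'].T@c['t'], d/np.linalg.norm(d)
def onz(c,u,v,z):
    o,d=ray(c,u,v); return o+d*(z-o[2])/d[2]
def proj(c,X):
    p=c['K']@(c['R']@np.asarray(X,float)+c['t']); return p[:2]/p[2]
def cross2(c1,p1,c2,p2):
    o1,d1=ray(c1,*p1);o2,d2=ray(c2,*p2)
    s=np.linalg.lstsq(np.c_[d1,-d2],o2-o1,rcond=None)[0]
    a=o1+s[0]*d1;b=o2+s[1]*d2
    return (a+b)/2,np.linalg.norm(a-b)
def R_tool():
    q=env.get_state()['orientation']; return Rn.from_quat([q[1],q[2],q[3],q[0]])
E
python3 - <<'E'
from h import *
a=cam('scene','s1.png');b=cam('top','t1.png')
for c in(a,b): print(-c['R'].T@c['t'],c['R'][2],c['K'][0,0])
s=env.get_state();print(s)
E
```

```text
[1.23707964 0.2147142  1.29798741] [-0.5028283  -0.14654832 -0.85187281] 495.85929131300486
[0.37141922 0.02040658 1.64669083] [ 0.12725578 -0.00660562 -0.99184794] 479.0264252434146
{'clock': 0.1, 'joint_pos': array([-1.30461491e+00,  3.13936272e-01,  4.50865394e-02,  1.30363050e+00,
       -3.90433116e-05,  1.43122047e+00]), 'qvel': array([ 0.00144704, -0.00200777,  0.00187733, -0.00054176,  0.00091216,
        0.00042148]), 'tau': array([ 1.69562769e-03, -4.81728172e+01,  2.99241918e+01,  1.28300360e-02,
       -1.24127596e-04,  1.91027993e-08]), 'tcp_pos': array([ 0.22683745, -0.52788501,  0.24948932]), 'orientation': array([-5.41846416e-04,  8.35078949e-01, -5.50129476e-01, -6.44723257e-04]), 'wrist_force': array([ 0.48526258,  0.10368647, -0.16861389]), 'ft_torque': array([-0.02733675,  0.02982147, -0.02698001]), 'finger_gap': 0.08536485388093974}
```

View pics/s1.png

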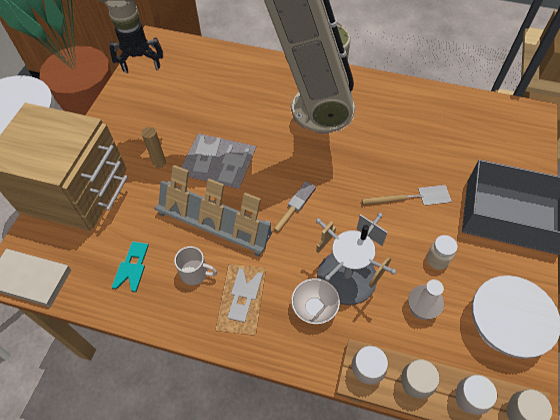

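View pics/t1.png

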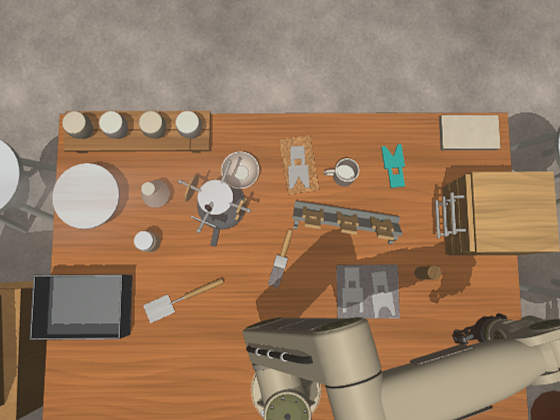

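The scene and top pictures show the stand (top 215,198), rack (top 347,220), and cork mat with its sample (top 299,165). I'll enlarge these areas.

```bash
python3 - <<'E'
from h import *
a=cv2.imread('pics/s1.png');b=cv2.imread('pics/t1.png')
def crop(i,x,y,w,h,W,H): return cv2.resize(i[y:y+h,x:x+w],(W,H),interpolation=cv2.INTER_CUBIC)
t=np.hstack([crop(b,275,130,140,105,400,300),crop(b,165,145,140,105,400,300)])
u=np.hstack([crop(a,150,160,140,105,400,300),crop(a,285,200,140,105,400,300)])
cv2.imwrite('pics/z1.png',np.vstack([t,u]))
E
```

```text
(no output)
```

View pics/z1.png

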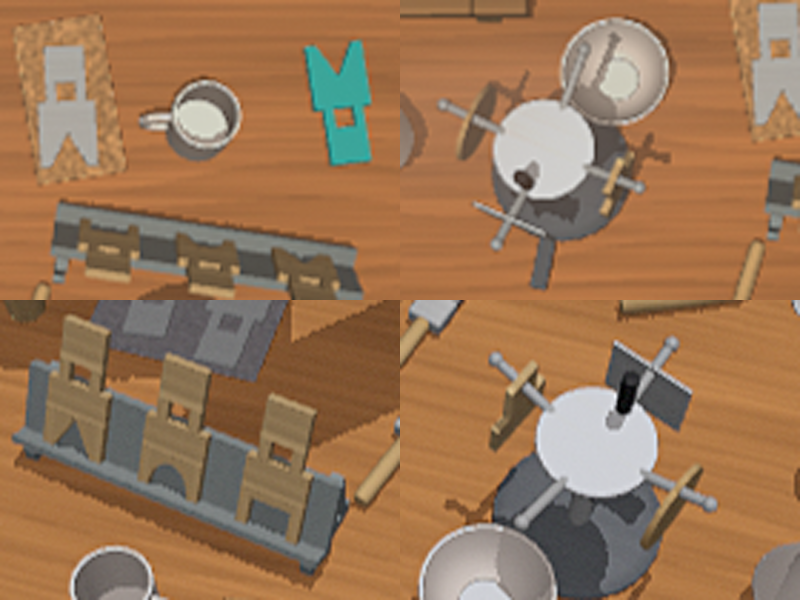

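The cork-mat sample has a pointed V, so template_b is wanted. It is the leftmost in the scene view (about 177,190) and the rightmost in the top view. The empty peg points away from the robot, over the bowl. The crank pin is on the tongue side.

```bash
python3 - <<'E'
from h import *
a=cam('scene');b=cam('top')
def plate(c,x,y,w,h):
    im=c['color'][y:y+h,x:x+w].astype(int)
    m=((im.min(2)>175)&(im.max(2)-im.min(2)<25)).astype(np.uint8)
    cs,_=cv2.findContours(m,cv2.RETR_EXTERNAL,cv2.CHAIN_APPROX_NONE)
    k=max(cs,key=cv2.contourArea); hu=cv2.convexHull(k)
    e=cv2.fitEllipse(hu); return np.array(e[0])+[x,y],e[1],e[2]
pa=plate(a,325,220,60,60);pb=plate(b,190,170,55,55);print(pa,pb)
P,g=cross2(a,pa[0],b,pb[0]);print('plate',P,g)
f=2.857
sc=lambda x,y:(150+x/f-0,160+(y-300)/f); ss=lambda x,y:(285+(x-400)/f,200+(y-300)/f)
tt=lambda x,y:(275+x/f,130+y/f); ts=lambda x,y:(165+(x-400)/f,145+y/f)
ob=onz(b,*ts(540,287),.012);print('tongue end top',ob)
print('peg end',cross2(a,ss(522,521),b,ts(583,48)))
print('crank top',cross2(a,ss(631,379),b,ts(523,180)))
print('pin opp peg end',cross2(a,ss(671,343),b,ts(497,244)))
# templates: hole centres scene, from rack. tab upper corners
for n,p in dict(tabL=(66,318),tabR=(110,328),hole=(80,376),footL=(47,443),footR=(105,461)).items():
    print(n,[onz(a,*sc(*p),z).round(3) for z in(.03,.11,.16)])
# rack front ledge corners in top/scene
for p in [(14,440),(320,571)]: print('rack front',onz(a,*sc(*p),.02))
for p in [(53,243),(355,292)]: print('rack ',onz(b,*tt(*p),.03))
E
```

```text
(array([353.50388908, 249.21596527]), (37.45396423339844, 42.62070083618164), 106.17102813720703) (array([214.80945778, 196.78796768]), (33.56459426879883, 34.526851654052734), 66.85077667236328)
plate [0.6180406  0.21899768 0.1733713 ] 0.002455357111246871
tongue end top [0.47671672 0.24237928 0.012     ]
peg end (array([0.72361083, 0.17389348, 0.19683043]), np.float64(0.0014802226187266255))
crank top (array([0.57577933, 0.23439552, 0.22028049]), np.float64(0.0015186865547481738))
pin opp peg end (array([0.51105867, 0.26397329, 0.19283414]), np.float64(0.0006161584004969389))
tabL [array([ 0.401, -0.399,  0.03 ]), array([ 0.454, -0.361,  0.11 ]), array([ 0.487, -0.336,  0.16 ])]
tabR [array([ 0.401, -0.347,  0.03 ]), array([ 0.454, -0.311,  0.11 ]), array([ 0.487, -0.289,  0.16 ])]
hole [array([ 0.471, -0.354,  0.03 ]), array([ 0.519, -0.318,  0.11 ]), array([ 0.55 , -0.296,  0.16 ])]
footL [array([ 0.561, -0.355,  0.03 ]), array([ 0.604, -0.319,  0.11 ]), array([ 0.631, -0.296,  0.16 ])]
footR [array([ 0.566, -0.287,  0.03 ]), array([ 0.608, -0.255,  0.11 ]), array([ 0.634, -0.235,  0.16 ])]
rack front [ 0.56202758 -0.39461776  0.02      ]
rack front [ 0.62358939 -0.0324944   0.02      ]
rack  [ 0.57826383 -0.02899505  0.03      ]
rack  [ 0.51875177 -0.38726378  0.03      ]
```

>>> carry_out(steps=[[0, 0, 0, -0.02, 0, 0, -0.18], [0, 0, 0, -0.02, 0, 0, -0.18], [0, 0, 0, -0.02, 0, 0, -0.18], [0, 0, 0, -0.02, 0, 0, -0.18], [0, 0, 0, 0, 0, 0, -0.18], [0, 0, 0, 0, 0, 0, -0.18], [0, 0, 0, 0, 0, 0, -0.18], [0, 0, 0, 0, 0, 0, -0.18], [0, 0, 0, 0, 0, 0, -0.18]])

```text
clock: 1.32
tcp_pos: [0.227, -0.5282, 0.33]
orientation: [-0.0, 0.974, 0.228, 0.0]
wrist_force: [0.4, -0.1, 0.0]
finger_gap: 0.0429
```

>>> carry_out(steps=[[0, 0.0325, -0.0265, 0, 0, 0, 0], [0, 0.0325, -0.0265, 0, 0, 0, 0], [0, 0.0325, -0.0265, 0, 0, 0, 0], [0, 0.0325, -0.0265, 0, 0, 0, 0], [0, 0.0325, -0.0265, 0, 0, 0, 0], [0, 0.0325, -0.0265, 0, 0, 0, 0], [0, 0.0325, -0.0265, 0, 0, 0, 0], [0, 0.0325, -0.0265, 0, 0, 0, 0], [0, 0.0325, -0.0265, 0, 0, 0, 0], [0, 0.0325, -0.0265, 0, 0, 0, 0], [0, 0.0325, -0.0265, 0, 0, 0, 0], [0, 0.0325, -0.0265, 0, 0, 0, 0], [0, 0.0325, -0.0265, 0, 0, 0, 0], [0, 0.0325, -0.0265, 0, 0, 0, 0], [0, 0.0325, -0.0265, 0, 0, 0, 0], [0, 0.0325, -0.0265, 0, 0, 0, 0], [0, 0.0325, -0.0265, 0, 0, 0, 0], [0, 0.0325, -0.0265, 0, 0, 0, 0], [0, 0, 0, 0, 0, 0, -0.18]])

```text
clock: 3.7
tcp_pos: [0.5435, 0.1597, 0.3292]
orientation: [-0.0, 0.949, 0.316, -0.0]
wrist_force: [-0.2, -0.3, 0.4]
finger_gap: 0.0426
```

>>> carry_out(steps=[[0, 0, 0, 0, 0, 0, -0.185], [0, 0, 0, 0, 0, 0, -0.185], [0, 0, 0, 0, 0, 0, -0.185], [0, 0, 0, 0, 0, 0, -0.185], [0, 0, 0, 0, 0, 0, -0.185], [0, 0, 0, 0, 0, 0, -0.185], [0, 0, 0, 0, 0, 0, -0.185], [0, 0, 0, 0, 0, 0, -0.185], [0, 0, 0, 0, 0, 0, -0.185], [0, 0, 0, 0, 0, 0, -0.185], [0, 0, 0, 0, 0, 0, -0.185], [0, 0, 0, 0, 0, 0, -0.185], [0, 0, 0, 0, 0, 0, -0.185], [0, 0, 0, 0, 0, 0, -0.185], [0, 0, 0, 0, 0, 0, -0.185], [0, 0, 0, 0, 0, 0, -0.185], [0, 0, 0, 0, 0, 0, -0.185], [0, 0, 0, 0, 0, 0, -0.185], [0, 0, 0, 0, 0, 0, -0.185], [0, 0, 0, 0, 0, 0, -0.185]])

```text
clock: 6.2
tcp_pos: [0.5427, 0.1572, 0.33]
orientation: [-0.0, -0.564, 0.825, 0.0]
wrist_force: [-0.8, -0.3, -0.2]
finger_gap: 0.0428
```

```bash
cat >> h.py <<'E'
def delta(pos,zdir=(0,0,-1),xdir=None):
    """tool-frame shift and turn from measured pose to target pose; xdir: tool x direction"""
    s=env.get_state();R=R_tool();z=np.array(zdir,float);z/=np.linalg.norm(z)
    x=R.as_matrix()[:,0] if xdir is None else np.array(xdir,float); x=x-z*(x@z);x/=np.linalg.norm(x)
    T=Rn.from_matrix(np.c_[x,np.cross(z,x),z])
    print('t',round(s['clock'],2),'tcp',s['tcp_pos'].round(4),'x',R.as_matrix()[:,0].round(3),'z',R.as_matrix()[:,2].round(3),'q',s['joint_pos'].round(2),'F',s['wrist_force'].round(1),'gap',round(s['finger_gap'],4))
    print('shift',R.inv().apply(np.array(pos)-s['tcp_pos']).round(4),'turn',(R.inv()*T).as_rotvec().round(3),'after-turn-frame shift',T.inv().apply(np.array(pos)-s['tcp_pos']).round(4))
E
python3 - <<'E'
from h import *
a=4.31;delta((.579,.235,.33),xdir=(np.cos(a),np.sin(a),0))
c=cam('wrist','w1.png');print(proj(c,(.579,.235,.229)),-c['R'].T@c['t'])
E
```

```text
t 6.2 tcp [0.5427 0.1572 0.33  ] x [-0.363 -0.932  0.   ] z [-0. -0. -1.] q [ 0.14  0.29  0.2   1.49 -0.   -2.63] F [-0.8 -0.3 -0.2] gap 0.0428
shift [-0.0856 -0.0056 -0.    ] turn [ 0.    -0.     0.031] after-turn-frame shift [-0.0858 -0.0029  0.    ]
[160.22870854 211.47421739] [0.60705972 0.13333626 0.45365669]
```

View pics/w1.png

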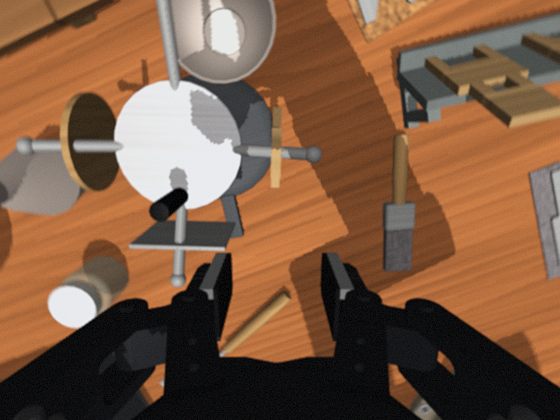

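>>> carry_out(steps=[[0, -0.0286, -0.001, 0, 0, 0, 0.03], [0, -0.0286, -0.001, 0, 0, 0, 0], [0, -0.0286, -0.001, 0, 0, 0, 0], [0, 0, 0, 0.03, 0, 0, 0], [0, 0, 0, 0.03, 0, 0, 0], [0, 0, 0, 0.03, 0, 0, 0], [0, 0, 0, 0.025, 0, 0, 0], [0, 0, 0, 0, 0, 0, 0], [-1, 0, 0, 0, 0, 0, 0], [-1, 0, 0, 0, 0, 0, 0], [-1, 0, 0, 0, 0, 0, 0], [-1, 0, 0, 0, 0, 0, 0], [-1, 0, 0, 0, 0, 0, 0], [-1, 0, 0, 0, 0, 0, 0]], grip_force=20)

```text
clock: 8.0
tcp_pos: [0.5795, 0.2355, 0.2167]
orientation: [0.001, -0.549, 0.836, -0.0]
wrist_force: [0.5, 1.7, 5.7]
finger_gap: 0.0151
```

```bash
python3 - <<'E'
from h import *
delta((.579,.235,.215))
E
```

```text
t 8.0 tcp [0.5795 0.2355 0.2167] x [-0.396 -0.918 -0.002] z [ 0.003  0.001 -1.   ] q [ 0.26  0.42  0.12  1.27  0.   -2.48] F [0.5 1.7 5.7] gap 0.0151
shift [0.0007 0.0003 0.0017] turn [-0.002  0.002 -0.   ] after-turn-frame shift [0.0007 0.0003 0.0017]
```

>>> carry_out(steps=[[-1, -0.00756, -0.00069, 0, 0, 0, 0.181], [-1, -0.00756, -0.00069, 0, 0, 0, 0.181], [-1, -0.00756, -0.00069, 0, 0, 0, 0.181], [-1, -0.00756, -0.00069, 0, 0, 0, 0.181], [-1, -0.00756, -0.00069, 0, 0, 0, 0.181], [-1, -0.00756, -0.00069, 0, 0, 0, 0.181], [-1, -0.00756, -0.00069, 0, 0, 0, 0.181], [-1, -0.00756, -0.00069, 0, 0, 0, 0.181], [-1, 0, 0, 0, 0, 0, 0]])

```text
clock: 9.12
tcp_pos: [0.6302, 0.259, 0.2168]
orientation: [0.001, 0.143, 0.99, 0.001]
wrist_force: [-0.2, 1.6, 6.7]
finger_gap: 0.0153
```

```bash
python3 - <<'E'
from h import *
p=2.737-8*.181
delta((.618+.042*np.cos(p),.219+.042*np.sin(p),.2167))
E
```

```text
t 9.12 tcp [0.6302 0.259  0.2168] x [-0.959  0.283 -0.002] z [ 0.003  0.001 -1.   ] q [ 0.27  0.53  0.3   1.33  0.   -1.01] F [-0.2  1.6  6.7] gap 0.0153
shift [0.0006 0.0002 0.0001] turn [0.002 0.002 0.   ] after-turn-frame shift [0.0006 0.0002 0.0001]
```

>>> carry_out(steps=[[-1, -0.00756, -0.00069, 0, 0, 0, 0.181], [-1, -0.00756, -0.00069, 0, 0, 0, 0.181], [-1, -0.00756, -0.00069, 0, 0, 0, 0.181], [-1, -0.00756, -0.00069, 0, 0, 0, 0.181], [-1, -0.00756, -0.00069, 0, 0, 0, 0.181], [-1, -0.00756, -0.00069, 0, 0, 0, 0.181], [-1, -0.00756, -0.00069, 0, 0, 0, 0.181], [-1, -0.00756, -0.00069, 0, 0, 0, 0.181], [-1, 0, 0, 0, 0, 0, 0], [0, 0, 0, 0, 0, 0, 0], [0, 0, 0, 0, 0, 0, 0], [0, 0, 0, 0, 0, 0, 0], [0, 0, 0, -0.03, 0, 0, 0], [0, 0, 0, -0.03, 0, 0, 0], [0, 0, 0, -0.04, 0, 0, 0], [0, 0, 0, -0.04, 0, 0, 0], [0, 0, 0, 0, 0, 0, 0]])

```text
clock: 11.25
tcp_pos: [0.6598, 0.212, 0.3592]
orientation: [0.002, 0.762, 0.648, 0.003]
wrist_force: [1.1, 0.6, -0.6]
finger_gap: 0.0427
```

```bash
python3 - <<'E'
from h import *
delta((.618+.042*np.cos(-.163),.219+.042*np.sin(-.163),.2167))
a=cam('scene','s2.png')['color'];b=cam('top','t2.png')['color']
def crop(i,x,y,w,h,W,H): return cv2.resize(i[y:y+h,x:x+w],(W,H),interpolation=cv2.INTER_CUBIC)
cv2.imwrite('pics/z2.png',np.hstack([crop(a,285,190,130,130,400,400),crop(b,160,140,130,130,400,400)])[:,:,::-1])
E
```

```text
t 11.25 tcp [0.6598 0.212  0.3592] x [0.161 0.987 0.002] z [ 0.007  0.001 -1.   ] q [ 0.2   0.59  0.75  1.72 -0.    0.36] F [ 1.1  0.6 -0.6] gap 0.0427
shift [-0.0002 -0.0013  0.1425] turn [ 0.006 -0.002 -0.   ] after-turn-frame shift [ 0.0002 -0.0004  0.1425]
```

View pics/z2.png

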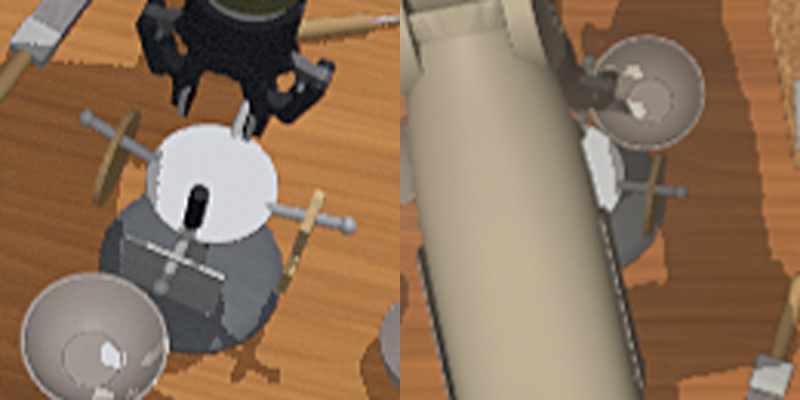

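>>> carry_out(steps=[[0, 0, 0, 0, 0, 0, 0.175], [0, 0, 0, 0, 0, 0, 0.175], [0, 0, 0, 0, 0, 0, 0.175], [0, 0, 0, 0, 0, 0, 0.175], [0, 0, 0, 0, 0, 0, 0.175], [0, 0, 0, 0, 0, 0, 0.175], [0, 0, 0, 0, 0, 0, 0.175], [0, 0, 0, 0, 0, 0, 0.175], [0, 0, 0, 0, 0, 0, 0.18]])

```text
clock: 12.48
tcp_pos: [0.6583, 0.2116, 0.3529]
orientation: [0.001, 0.996, -0.088, -0.002]
wrist_force: [1.0, -0.1, -0.7]
finger_gap: 0.0428
```

>>> carry_out(steps=[[0, -0.0098, 0.0418, 0, 0, 0, 0], [0, -0.0098, 0.0418, 0, 0, 0, 0], [0, -0.0098, 0.0418, 0, 0, 0, 0], [0, -0.0098, 0.0418, 0, 0, 0, 0], [0, -0.0098, 0.0418, 0, 0, 0, 0], [0, -0.0098, 0.0418, 0, 0, 0, 0], [0, -0.0098, 0.0418, 0, 0, 0, 0], [0, -0.0098, 0.0418, 0, 0, 0, 0], [0, -0.0098, 0.0418, 0, 0, 0, 0], [0, -0.0098, 0.0418, 0, 0, 0, 0], [0, -0.0098, 0.0418, 0, 0, 0, 0], [0, -0.0098, 0.0418, 0, 0, 0, 0], [0, -0.0098, 0.0418, 0, 0, 0, 0], [0, 0, 0, 0, 0, 0.173, 0], [0, 0, 0, 0, 0, 0.173, 0], [0, 0, 0, 0, 0, 0.173, 0], [0, 0, 0, 0, 0, 0, 0]])

```text
clock: 14.6
tcp_pos: [0.437, -0.2991, 0.3504]
orientation: [0.02, 0.964, -0.085, 0.253]
wrist_force: [-0.5, -0.6, 0.9]
finger_gap: 0.0426
```

```bash
python3 - <<'E'
from h import *
O=np.array([.559,-.321,.03]);up=np.array([-.490,.083,.868]);n=np.array([.856,-.146,.497]);y=np.cross(up,n)
delta(O+.235*up,-up,n)
c=cam('wrist','w2.png')['color']; W=cam('wrist')
b=cam('top','t3.png')['color'];a=cam('scene')['color']
for s in(-1,1): print('pred tab corner',proj(W,O+.15*up+.005*n+s*.0245*y),'hole',proj(W,O+(.093+.012*s)*up+.005*n))
def crop(i,x,y,w,h,W,H): return cv2.resize(i[y:y+h,x:x+w],(W,H),interpolation=cv2.INTER_CUBIC)
cv2.imwrite('pics/z3.png',np.hstack([c[:,:],np.vstack([crop(b,180,170,70,70,240,210),crop(a,305,195,90,80,240,210)])])[:,:,::-1])
E
```

```text
t 14.6 tcp [ 0.437  -0.2991  0.3504] x [ 0.858 -0.153  0.49 ] z [ 0.484 -0.08  -0.871] q [-0.94 -0.12 -0.31  1.    0.35  0.87] F [-0.5 -0.6  0.9] gap 0.0426
shift [-0.0508  0.0017  0.1049] turn [-0.001  0.007 -0.007] after-turn-frame shift [-0.0516  0.0012  0.1045]
pred tab corner [228.61233692 217.32237063] hole [236.12842058 181.62977748]
pred tab corner [226.38873687 169.66443598] hole [233.49030008 185.41803953]
```

View pics/z3.png

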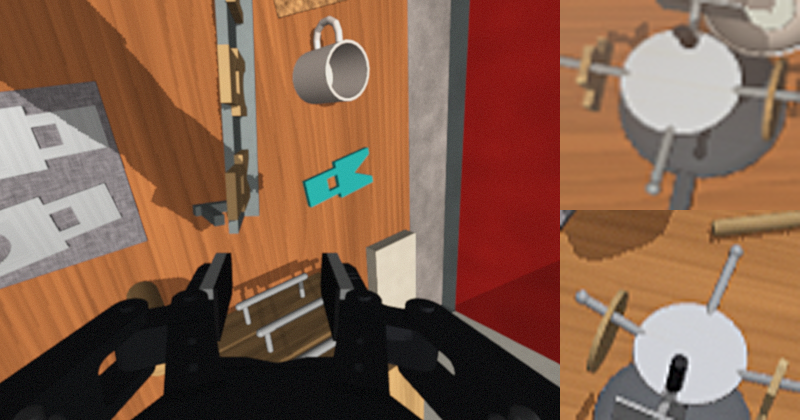

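```bash
python3 - <<'E'
from h import *
a=cam('scene');b=cam('top');w=cam('wrist')
E,g=cross2(a,(371.4,210.6),b,(207.4,232));d=E-[.618,.219,0];print('peg end',E,g,'len',np.hypot(*d[:2]),'ang',np.arctan2(d[1],d[0]))
def crop(i,x,y,w,h,W,H): return cv2.resize(i[y:y+h,x:x+w],(W,H),interpolation=cv2.INTER_CUBIC)
cv2.imwrite('pics/z4.png',np.hstack([crop(w['color'],195,120,90,120,450,600),np.vstack([crop(a['color'],150,155,70,60,350,300),crop(b['color'],350,190,70,60,350,300)])])[:,:,::-1])
E
```

```text
peg end [0.50566954 0.23891357 0.19577616] 0.0016974767118565187 len 0.11408190641817001 ang 2.966138836719714
```

View pics/z4.png

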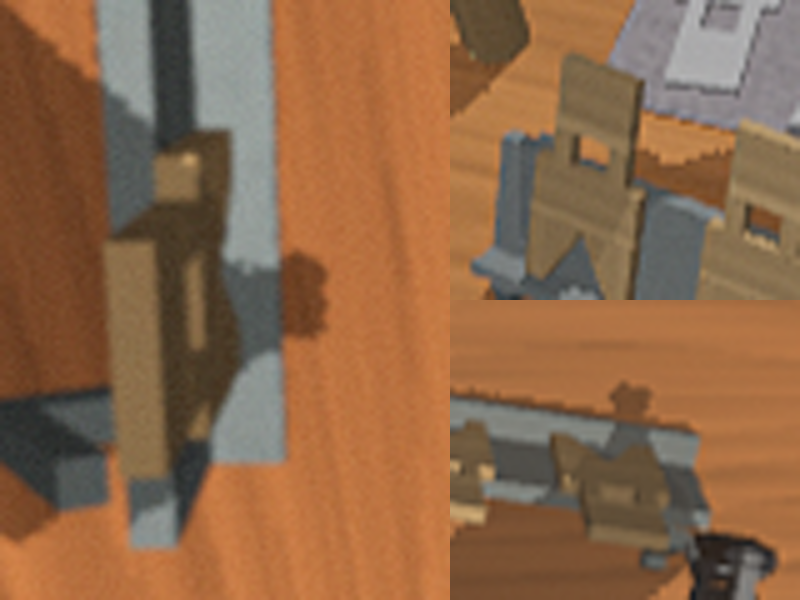

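>>> carry_out(steps=[[0, -0.026, 0.001, 0.035, 0, 0.007, -0.007], [0, -0.0255, 0.0005, 0.035, 0, 0, 0], [0, 0, 0, 0.035, 0, 0, 0], [0, 0, 0, 0.035, 0, 0, 0], [0, 0, 0, 0, 0, 0, 0]])

```text
clock: 15.58
tcp_pos: [0.4658, -0.307, 0.2058]
orientation: [0.021, 0.963, -0.079, 0.257]
wrist_force: [0.2, 0.6, 0.2]
finger_gap: 0.0429
```

```bash
python3 - <<'E'
from h import *
O=np.array([.559,-.321,.03]);up=np.array([-.490,.083,.868]);n=np.array([.856,-.146,.497])
delta(O+.135*up,-up,n)
E
```

```text
t 15.57 tcp [ 0.4658 -0.307   0.2058] x [ 0.855 -0.141  0.498] z [ 0.492 -0.081 -0.867] q [-0.9  -0.01 -0.57  0.6   0.34  0.9 ] F [0.2 0.6 0.2] gap 0.0429
shift [-0.0057 -0.0016  0.0643] turn [-0.002 -0.002  0.005] after-turn-frame shift [-0.0056 -0.0017  0.0643]
```

>>> carry_out(steps=[[0, -0.0055, -0.0015, 0.01, 0, 0, 0], [0, 0, 0, 0.027, 0, 0, 0], [0, 0, 0, 0.027, 0, 0, 0], [0, 0, 0, 0, 0, 0, 0], [-1, 0, 0, 0, 0, 0, 0], [-1, 0, 0, 0, 0, 0, 0], [-1, 0, 0, 0, 0, 0, 0], [-1, 0, 0, 0, 0, 0, 0], [-1, 0, 0, 0, 0, 0, 0], [-1, 0, 0, 0, 0, 0, 0]], grip_force=40)

```text
clock: 16.82
tcp_pos: [0.4935, -0.3121, 0.1522]
orientation: [0.024, 0.962, -0.079, 0.26]
wrist_force: [-2.3, 0.7, 6.8]
finger_gap: 0.0093
```

```bash
python3 - <<'E'
from h import *
O=np.array([.559,-.321,.03]);up=np.array([-.490,.083,.868]);n=np.array([.856,-.146,.497])
delta(O+.135*up,-up,n)
E
```

```text
t 16.82 tcp [ 0.4935 -0.3121  0.1522] x [ 0.852 -0.139  0.505] z [ 0.497 -0.088 -0.863] q [-0.86  0.09 -0.63  0.43  0.32  0.95] F [-2.3  0.7  6.8] gap 0.0093
shift [-0.0034 -0.0022  0.0038] turn [ 0.003 -0.009  0.006] after-turn-frame shift [-0.0034 -0.0022  0.0039]
```

>>> carry_out(steps=[[-1, 0, 0, -0.02, 0, 0, 0], [-1, 0, 0, -0.03, 0, 0, 0], [-1, 0, 0, -0.04, 0, 0, 0], [-1, 0, 0, -0.04, 0, 0, 0], [-1, 0, 0, -0.04, 0, 0, 0], [-1, 0, 0, 0, 0, -0.174, 0], [-1, 0, 0, 0, 0, -0.174, 0], [-1, 0, 0, 0, 0, -0.174, 0], [-1, 0, 0, 0, 0, 0, 0]])

```text
clock: 17.95
tcp_pos: [0.4104, -0.297, 0.2952]
orientation: [0.0, 0.997, -0.081, 0.0]
wrist_force: [0.9, -0.9, -1.9]
finger_gap: 0.0092
```

```bash
python3 - <<'E'
from h import *
delta((.45,.24,.33),xdir=(np.cos(-.164),np.sin(-.164),0))
w=cam('wrist');a=cam('scene')
def crop(i,x,y,w,h,W,H): return cv2.resize(i[y:y+h,x:x+w],(W,H),interpolation=cv2.INTER_CUBIC)
cv2.imwrite('pics/z5.png',np.hstack([crop(w['color'],0,0,560,420,400,300),crop(a['color'],130,70,140,105,400,300)])[:,:,::-1])
E
```

```text
t 17.95 tcp [ 0.4104 -0.297   0.2952] x [ 0.987 -0.162  0.001] z [ 0.    -0.001 -1.   ] q [-0.78  0.17 -0.03  1.37 -0.    0.95] F [ 0.9 -0.9 -1.9] gap 0.0092
shift [-0.0479 -0.5363 -0.0353] turn [ 0.001 -0.001  0.001] after-turn-frame shift [-0.0486 -0.5363 -0.0348]
```

View pics/z5.png

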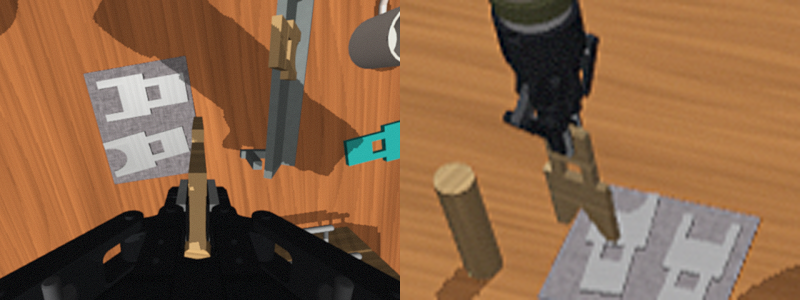

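>>> carry_out(steps=[[-1, -0.002, -0.0388, -0.006, 0, 0, 0], [-1, -0.002, -0.0388, -0.006, 0, 0, 0], [-1, -0.002, -0.0388, -0.006, 0, 0, 0], [-1, -0.002, -0.0388, -0.006, 0, 0, 0], [-1, -0.002, -0.0388, -0.006, 0, 0, 0], [-1, -0.002, -0.0388, -0.005, 0, 0, 0], [-1, -0.002, -0.0388, 0, 0, 0, 0], [-1, -0.002, -0.0388, 0, 0, 0, 0], [-1, -0.002, -0.0388, 0, 0, 0, 0], [-1, -0.002, -0.0388, 0, 0, 0, 0], [-1, -0.002, -0.0388, 0, 0, 0, 0], [-1, -0.002, -0.0388, 0, 0, 0, 0], [-1, -0.002, -0.0388, 0, 0, 0, 0], [-1, -0.002, -0.0388, 0, 0, 0, 0], [-1, 0, 0, 0.025, 0, 0, 0], [-1, 0, 0, 0.025, 0, 0, 0], [-1, 0, 0, 0.025, 0, 0, 0], [-1, 0, 0, 0, 0, 0, 0]])

```text
clock: 20.3
tcp_pos: [0.4684, 0.2421, 0.2545]
orientation: [0.002, 0.997, -0.083, 0.001]
wrist_force: [0.1, -0.4, -0.7]
finger_gap: 0.009
```

```bash
python3 - <<'E'
from h import *
delta((.470,.2435,.255),xdir=(np.cos(-.164),np.sin(-.164),0))
w=cam('wrist');a=cam('scene')
p=env.get_state()['tcp_pos'];q=proj(a,p+[0,0,-.046]);print('pred hole centre scene',q)
x0,y0=int(q[0])-45,int(q[1])-45
def crop(i,x,y,w,h,W,H): return cv2.resize(i[y:y+h,x:x+w],(W,H),interpolation=cv2.INTER_CUBIC)
print(x0,y0)
cv2.imwrite('pics/z6.png',np.hstack([crop(a['color'],x0,y0,90,90,540,540),crop(w['color'],180,60,160,332,260,540)])[:,:,::-1])
E
```

```text
t 20.3 tcp [0.4684 0.2421 0.2545] x [ 0.986 -0.165  0.003] z [ 0.002 -0.004 -1.   ] q [ 0.33  0.22 -0.07  1.28 -0.    2.06] F [ 0.1 -0.4 -0.7] gap 0.009
shift [ 0.0014 -0.0016 -0.0005] turn [ 0.003 -0.003 -0.002] after-turn-frame shift [ 0.0014 -0.0016 -0.0005]
pred hole centre scene [375.86299345 196.91245701]
330 151
```

View pics/z6.png

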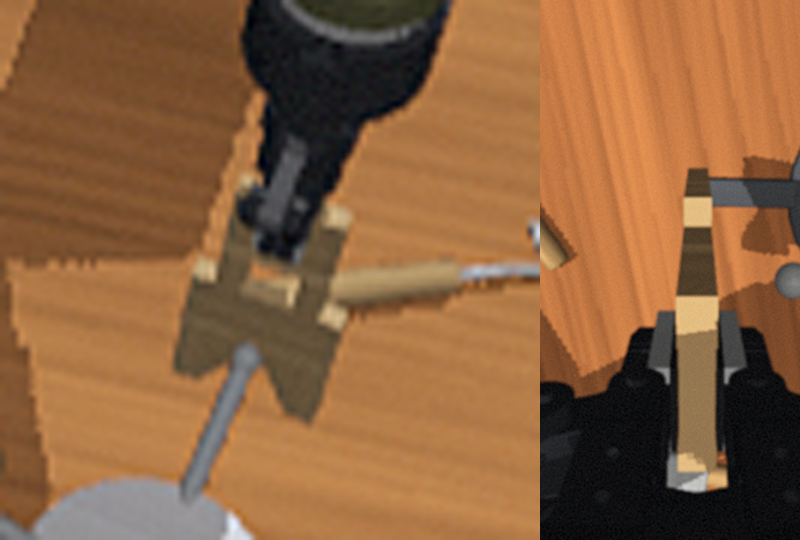

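```bash
python3 - <<'E'
from h import *
a=cam('scene');p=env.get_state()['tcp_pos'];R=R_tool().as_matrix();x,y,z=R.T
def pr(n,h,s,f=.005):
    X=p+x*f+y*s+z*(.139-h); print(n,((proj(a,X)-[330,151])*6).round(0), end=' ')
for n,h,s in[('footL',0,.035),('footR',0,-.035),('shL',.081,.035),('shR',.081,-.035),('neckL',.081,.0245),('holebL',.081,.012),('holebR',.081,-.012)]: pr(n,h,s)
print()
pr('hole+5mm up',.086,.012);pr('hole 5mm y',.081,.017)
o,d=ray(a,330+270/6,151+301/6)
E
```

```text
footL [170. 370.] footR [312. 425.] shL [193. 272.] shR [342. 329.] neckL [215. 281.] holebL [242. 291.] holebR [293. 310.] 
hole+5mm up [243. 284.] hole 5mm y [231. 287.]
```

>>> carry_out(steps=[[-1, 0.0015, -0.0018, -0.0005, 0.003, 0, 0], [-1, 0.01, 0, 0.0036, 0, 0, 0], [-1, 0.01, 0, 0.0036, 0, 0, 0], [-1, 0.01, 0, 0.0036, 0, 0, 0], [-1, 0.01, 0, 0.0036, 0, 0, 0], [-1, 0, 0, 0, 0, 0, 0]])

```text
clock: 21.2
tcp_pos: [0.5125, 0.2381, 0.2407]
orientation: [0.001, 0.997, -0.083, 0.002]
wrist_force: [-0.8, 1.1, -1.7]
finger_gap: 0.0093
```

>>> carry_out(steps=[[-1, 0.008, 0, 0.003, 0, 0, 0], [-1, 0.008, 0, 0.003, 0, 0, 0], [-1, 0.008, 0, 0.003, 0, 0, 0], [-1, 0, 0, 0, 0, 0, 0]])

```text
clock: 21.7
tcp_pos: [0.5359, 0.2343, 0.2321]
orientation: [0.001, 0.997, -0.083, 0.002]
wrist_force: [-0.9, 0.2, -1.1]
finger_gap: 0.0093
```

```bash
python3 - <<'E'
from h import *
delta((.534,.233,.231))
a=cam('scene');w=cam('wrist')
def crop(i,x,y,w,h,W,H): return cv2.resize(i[y:y+h,x:x+w],(W,H),interpolation=cv2.INTER_CUBIC)
cv2.imwrite('pics/z7.png',np.hstack([crop(a['color'],320,160,80,90,480,540),crop(w['color'],160,60,200,360,300,540)])[:,:,::-1])
E
```

```text
t 21.7 tcp [0.5359 0.2343 0.2321] x [ 0.986 -0.165  0.004] z [ 0.003 -0.001 -1.   ] q [ 0.28  0.34  0.03  1.27 -0.    2.01] F [-0.9  0.2 -1.1] gap 0.0093
shift [-0.0016  0.0016  0.0011] turn [ 0.001 -0.004 -0.   ] after-turn-frame shift [-0.0016  0.0016  0.0011]
```

View pics/z7.png

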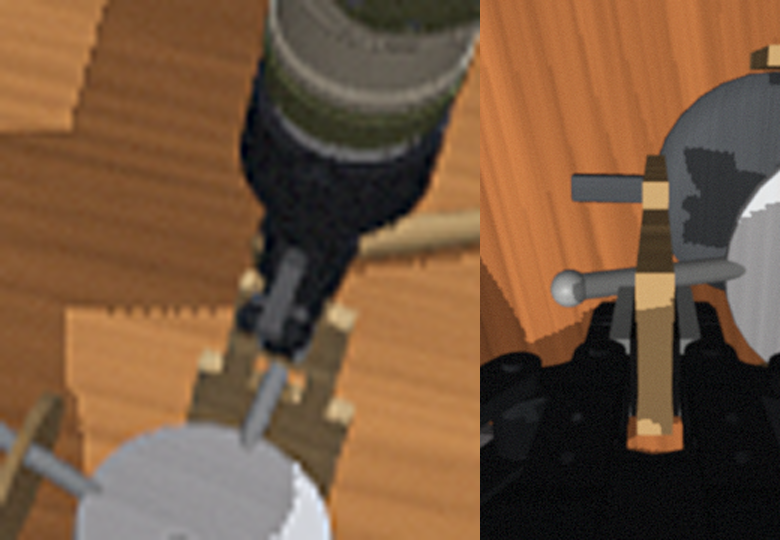

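The peg goes through the hole: the ball shows on the outer side at about wrist (565,287) in the crop, and there is no contact force. I'll lower it gently.

>>> carry_out(steps=[[-1, 0, 0, 0.002, 0, 0, 0], [-1, 0, 0, 0.002, 0, 0, 0], [-1, 0, 0, 0.001, 0, 0, 0], [-1, 0, 0, 0, 0, 0, 0]])

```text
clock: 22.3
tcp_pos: [0.5353, 0.2345, 0.2275]
orientation: [0.0, 0.997, -0.082, 0.002]
wrist_force: [0.1, 0.0, -1.2]
finger_gap: 0.0093
```

>>> carry_out(steps=[[-1, 0, 0, 0.0015, 0, 0, 0], [-1, 0, 0, 0.0015, 0, 0, 0], [-1, 0, 0, 0, 0, 0, 0]])

```text
clock: 22.68
tcp_pos: [0.5353, 0.2344, 0.2244]
orientation: [0.001, 0.997, -0.082, 0.002]
wrist_force: [-0.7, 0.5, -0.8]
finger_gap: 0.0093
```

>>> carry_out(steps=[[-1, 0, 0, 0.0015, 0, 0, 0], [-1, 0, 0, 0.001, 0, 0, 0], [-1, 0, 0, 0, 0, 0, 0]])

```text
clock: 23.05
tcp_pos: [0.5357, 0.2345, 0.2227]
orientation: [0.0, 0.997, -0.082, 0.003]
wrist_force: [-0.4, -0.2, 2.7]
finger_gap: 0.0093
```

>>> carry_out(steps=[[-0.6, 0, 0, 0, 0, 0, 0], [-0.5, 0, 0, 0, 0, 0, 0], [-0.4, 0, 0, 0, 0, 0, 0], [-0.2, 0, 0, 0, 0, 0, 0], [-0.2, 0, 0, 0, 0, 0, 0], [-0.2, 0, 0, 0, 0, 0, 0], [-0.2, 0, 0, -0.02, 0, 0, 0], [-0.2, 0, 0, -0.03, 0, 0, 0], [-0.2, 0, 0, -0.04, 0, 0, 0], [-0.2, 0, 0, -0.04, 0, 0, 0], [-0.2, -0.04, 0, -0.02, 0, 0, 0], [-0.2, -0.04, 0.02, 0, 0, 0, 0], [-0.2, -0.04, 0.04, 0, 0, 0, 0], [-0.2, 0, 0.04, 0, 0, 0, 0], [-0.2, 0, 0.04, 0, 0, 0, 0], [-0.2, 0, 0.04, 0, 0, 0, 0], [-0.2, 0, 0.04, 0, 0, 0, 0], [-0.2, 0, 0, 0, 0, 0, 0], [-0.2, 0, 0, 0, 0, 0, 0]])

```text
clock: 25.42
tcp_pos: [0.3804, 0.0374, 0.372]
orientation: [0.0, 0.997, -0.083, 0.002]
wrist_force: [0.2, 0.1, 0.6]
finger_gap: 0.0342
```

```bash
python3 - <<'E'
from h import *
a=cam('scene');b=cam('top')
import time
a2=cam('scene'); print('motion px',np.abs(a['color'].astype(int)-a2['color'])[200:300,320:400].max())
print(env.get_state()['tcp_pos'],env.get_state()['clock'])
def crop(i,x,y,w,h,W,H): return cv2.resize(i[y:y+h,x:x+w],(W,H),interpolation=cv2.INTER_CUBIC)
cv2.imwrite('pics/z8.png',np.hstack([crop(a['color'],310,190,80,90,400,450),crop(b['color'],180,170,80,90,400,450)])[:,:,::-1])
E
```

```text
motion px 30
[0.38045691 0.0381127  0.37173142] 25.575
```

View pics/z8.png

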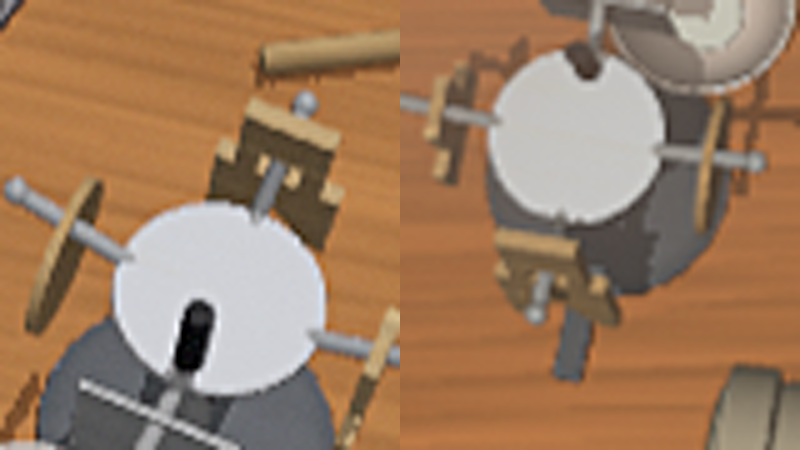

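>>> carry_out(steps=[[-0.2, 0, 0, 0, 0, 0, 0], [-0.2, 0, 0, 0, 0, 0, 0], [-0.2, 0, 0, 0, 0, 0, 0], [-0.2, 0, 0, 0, 0, 0, 0], [-0.2, 0, 0, 0, 0, 0, 0], [-0.2, 0, 0, 0, 0, 0, 0], [-0.2, 0, 0, 0, 0, 0, 0], [-0.2, 0, 0, 0, 0, 0, 0], [-0.2, 0, 0, 0, 0, 0, 0], [-0.2, 0, 0, 0, 0, 0, 0], [-0.2, 0, 0, 0, 0, 0, 0], [-0.2, 0, 0, 0, 0, 0, 0], [-0.2, 0, 0, 0, 0, 0, 0], [-0.2, 0, 0, 0, 0, 0, 0], [-0.2, 0, 0, 0, 0, 0, 0], [-0.2, 0, 0, 0, 0, 0, 0], [-0.2, 0, 0, 0, 0, 0, 0], [-0.2, 0, 0, 0, 0, 0, 0], [-0.2, 0, 0, 0, 0, 0, 0], [-0.2, 0, 0, 0, 0, 0, 0]])

```text
clock: 28.08
tcp_pos: [0.3804, 0.0373, 0.3718]
orientation: [0.0, 0.997, -0.082, 0.002]
wrist_force: [0.9, -0.7, 0.3]
finger_gap: 0.0342
```

```bash
python3 - <<'E'
from h import *
f=[cam('scene') for _ in range(8)]
g=[c['color'].astype(float) for c in f]
for k in (1,4,7): d=np.abs(g[k]-g[0]).max(2); print(k,'tmpl',d[205:245,350:382].max(),'ref',d[205:245,100:132].max())
a=f[-1];b=cam('top')
# tab top edge front corners, feet pixels predicted if upright at r~.083, hole top on peg
u=np.array([-.987,.163,0]);v=np.array([-.163,-.987,0]);ax=np.array([.618,.219,0])
def crop(i,x,y,w,h,W,H): return cv2.resize(i[y:y+h,x:x+w],(W,H),interpolation=cv2.INTER_CUBIC)
ia=crop(a['color'],310,190,80,90,400,450).copy();ib=crop(b['color'],180,170,80,90,400,450).copy()
for r in(.083,):
  z0=.175-.015+(r-.02)*.365+.005-.105
  print('z0',z0)
  for h,s in[(.15,.0245),(.15,-.0245),(0,.035),(0,-.035),(.081,.035),(.081,-.035)]:
    for f_ in(-.005,.005):
      X=ax+u*(r+f_)+v*s+[0,0,z0+h]
      for im,c,o in((ia,a,(310,190)),(ib,b,(180,170))):
        q=((proj(c,X)-o)*5).round().astype(int); cv2.circle(im,tuple(int(t) for t in q),3,(255,0,0) if f_<0 else (0,255,0),-1)
cv2.imwrite('pics/z9.png',np.hstack([ia,ib])[:,:,::-1])
E
```

```text
1 tmpl 11.0 ref 12.0
4 tmpl 12.0 ref 12.0
7 tmpl 9.0 ref 9.0
z0 0.08299499999999997
```

View pics/z9.png

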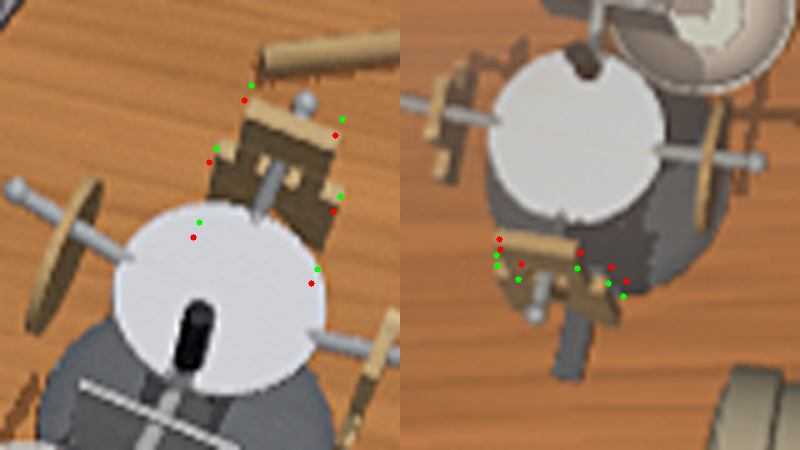

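```bash
python3 - <<'E'
from h import *
b=cam('top');u=np.array([-.987,.163,0]);v=np.array([-.163,-.987,0]);ax=np.array([.618,.219,0])
for n,p,z in[('tab inner L',(97,231),.233),('tab inner R',(179,241),.233),('tab outer L',(97,250),.231),('foot outer R',(218,325),.084)]:
    X=onz(b,180+p[0]/5,170+p[1]/5,z)-ax; print(n,'out',(X@u).round(4),'side',(X@v).round(4))
env.hand_in(); print(env.get_state()['clock'])
E
```

```text
tab inner L out 0.0738 side -0.0264
tab inner R out 0.0719 side 0.0228
tab outer L out 0.0848 side -0.0247
foot outer R out 0.1076 side 0.0352
the job is handed in; nothing more can be done
the job is handed in; nothing more can be done
```

The V-cut template (template_b) is hanging on the empty peg over the tongue, and the job is handed in. No verdict is reported.

**What I did:** I turned the stand by its crank pin, about 2.9 rad clockwise. The empty peg then measured within about 0.01 rad of the tongue's line. The sample on the cork mat has a pointed V, so I took template_b from the rack by its tab, slid its hole over the peg and lowered it until it touched. Then I let go and backed the arm away.

**Last checks:**
- **Position:** from the top picture, the tab is about 78 mm out from the axis and centred within about 2 mm. The lower edge is about 105 mm out. Its height, worked out from the peg rather than measured, is about 83 mm above the table.
- **Lean:** the bottom swings outward by about 0.15–0.2 rad, which is inside the 0.35 rad limit. A plate pivoting on the edge of its hole should lean about that much.
- **Stillness:** eight pictures in a row showed no movement above camera noise.
- **Clear of the robot:** the arm stood well away from the stand, with the wrist force near zero.

**What disagreed:** my pre-check drawing assumed an exactly upright plate and missed the feet by about 6 pixels; the lean explains it. I never felt for the plate's height. I took about 175 mm from the camera views, which agreed within about 3 mm. I did not take a last picture of the other templates and the bystanders. Nothing suggested the arm had touched them.

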